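# Grade the kiln posts into the post rack by height

## Task

Grade the four kiln posts for the next firing: stand each one upright in its own pocket of the wooden post rack, in order of height, the tallest next to the handle and stepping down to the shortest at the other end. The posts chip, so set each one down on the pocket floor before letting go rather than dropping it, and leave the cottage, the slip beaker, the cutter and the clay lump where they stand.

Things in the scene. Friction and masses are not known exactly. Their poses are not given: they have to be found in the camera images.
- rack: Wooden post rack, fixed to the table, 74 mm wide (its x) and 294 mm long with both ends (its y); origin at the centre of its underside. In its top are four square pockets in one row along y, each 50 x 50 mm, centres at y = -96, -32, +32 and +96 mm, x = 0. Pocket floors are 8 mm above the table, the rims of the pockets 20 mm. The handle may be at either end
- rack_handle: The handle end of the post rack: a wooden end board with two uprights and a round bar across their top, 74 x 12 x 78 mm, at y = +141 or -141 mm of the rack (the other end has only a plain low board, 22 mm high). Origin at the centre of its underside; its x and y are those of the rack. The pockets are 45, 109, 173 and 237 mm from it
- post_125: The tallest of the four kiln posts: a buff-coloured upright square prop of fired clay, 36 x 36 mm and 125 mm tall, with a round bore 16 mm wide down its middle; stands loose on the table. Origin at the centre of its underside, z up along the post, x and y square to its flat sides (any quarter turn of it is as good). Grip it near its top across two parallel flat sides; it weighs about 205 g
- post_100: The second tallest of the four kiln posts: a buff-coloured upright square prop of fired clay, 36 x 36 mm and 100 mm tall, with a round bore 16 mm wide down its middle; stands loose on the table. Origin at the centre of its underside, z up along the post, x and y square to its flat sides (any quarter turn of it is as good). Grip it near its top across two parallel flat sides; it weighs about 164 g
- post_75: The third tallest of the four kiln posts: a buff-coloured upright square prop of fired clay, 36 x 36 mm and 75 mm tall, with a round bore 16 mm wide down its middle; stands loose on the table. Origin at the centre of its underside, z up along the post, x and y square to its flat sides (any quarter turn of it is as good). Grip it near its top across two parallel flat sides; it weighs about 123 g
- post_50: The shortest of the four kiln posts: a buff-coloured upright square prop of fired clay, 36 x 36 mm and 50 mm tall, with a round bore 16 mm wide down its middle; stands loose on the table. Origin at the centre of its underside, z up along the post, x and y square to its flat sides (any quarter turn of it is as good). Grip it near its top across two parallel flat sides; it weighs about 82 g
- cutter: Round sheet-metal clay cutter, an open grey ring 58 mm across and 28 mm high, origin at the centre of its underside; stands loose on the table; not part of the job, to be left where it is.
- lump: Rough brown lump of clay, 47 x 51 x 40 mm, origin about the centre of its underside; stands loose on the table; not part of the job, to be left where it is.
- cottage: Unfired brown clay cottage with a gable roof, 103 x 89 mm over the eaves and 122 mm high, origin at the centre of its underside; stands loose on the table; not part of the job, to be left where it is.
- beaker: Brown plastic beaker of clay slip with a brush standing in it, 80 mm across and 75 mm high, 124 mm with the brush, origin at its underside, the beaker's axis 10 mm along +y of it; stands loose on the table; not part of the job, to be left where it is.
Things that resemble listed ones, but are neither listed nor needed, are in the scene too. What is shaped like the post_100 but black is not meant. Of the things shaped like the rack_handle, the wooden one is meant.

How it is judged:
At the end, for the whole second after the job is handed in: Every post stands upright (5 degrees) on the floor of its own pocket (3 mm), within 12 mm of its centre, released and at rest: the 125 mm post in the pocket next to the handle, then the 100, then the 75, and the 50 mm post at the other end (horizontal distance between post_125 and rack_handle between 0.031 and 0.059 m and x of post_125 in the frame of rack between -0.012 and 0.012 m and z of post_125 in the frame of rack between 0.005 and 0.0115 m and angle between each of post_125, post_100, post_75, post_50's own z axis and vertical below 0.08 rad and linear speed of each of post_125, post_100, post_75, post_50 below 0.02 m/s and contact force between each of post_125, post_100, post_75, post_50 and the fingers below 0.05 N and horizontal distance between post_100 and rack_handle between 0.095 and 0.123 m and x of post_100 in the frame of rack between -0.012 and 0.012 m and z of post_100 in the frame of rack between 0.005 and 0.0115 m and horizontal distance between post_75 and rack_handle between 0.159 and 0.187 m and x of post_75 in the frame of rack between -0.012 and 0.012 m and z of post_75 in the frame of rack between 0.005 and 0.0115 m and horizontal distance between post_50 and rack_handle between 0.223 and 0.251 m and x of post_50 in the frame of rack between -0.012 and 0.012 m and z of post_50 in the frame of rack between 0.005 and 0.0115 m); the robot touches nothing.
It fails at once if the clay cottage is shifted by more than 3 cm or tipped (distance of cottage from where it was at the start of the episode above 0.03 m or angle between cottage's own z axis and vertical above 0.35 rad).
It fails at once if the slip beaker is shifted by more than 3 cm or tipped (distance of beaker from where it was at the start of the episode above 0.03 m or angle between beaker's own z axis and vertical above 0.35 rad).
It fails at once if the round cutter is shifted by more than 3 cm or tipped (distance of cutter from where it was at the start of the episode above 0.03 m or angle between cutter's own z axis and vertical above 0.35 rad).
It fails at once if the clay lump is shifted by more than 3 cm or tipped (distance of lump from where it was at the start of the episode above 0.03 m or angle between lump's own z axis and vertical above 0.35 rad).
It fails at once if a kiln post is dropped: it falls free of the fingers at more than 0.7 m/s (a fall of about 25 mm) ((linear speed of post_125 above 0.7 m/s and contact force between post_125 and the fingers below 0.05 N) or (linear speed of post_100 above 0.7 m/s and contact force between post_100 and the fingers below 0.05 N) or (linear speed of post_75 above 0.7 m/s and contact force between post_75 and the fingers below 0.05 N) or (linear speed of post_50 above 0.7 m/s and contact force between post_50 and the fingers below 0.05 N)).
It also fails if it takes over 120 s, if anything falls off the work surface, if the arm or the gripper's body presses on something with over 40 N, if the wrist force passes 120 N, or if a joint passes its speed limit or range.

## Robot

A 6-joint arm with a two-finger parallel gripper is mounted at the origin on the work surface; the furniture and walls round the work are solid. World frame = base frame: x ahead of the robot, y to its left, z up, the work surface at z = 0. Lengths are in m, angles in rad, forces in N, time in s.
With the tool pointing down it reaches from about 0.35 to 0.775 m from the base axis. Payload 7.3 kg.
Tool frame: the origin (TCP) lies at the very end of the fingers, on their centre line; the grasp point (between the pads) lies 19 mm behind it (robot.tcp_to_grasp is the z of the grasp point in the tool frame, in m); z points along the fingers, y is the line along which they close (so a half turn about z gives the same grasp; the last joint's range is limited). The gripper opens to 92 mm and grips with 3 to 60 N. Pads are 19 mm wide; open, the fingers measure 130 mm over their backs; the gripper's body (75 mm by 190 mm) begins 47 mm behind the grasp point.
Start: joints at [-1.27, 0.342, 1.524, -0, 1.275, -0.146], TCP at [0.227, -0.473, 0.227] pointing down, gripper open.
Joint ranges: [-2.53, 2.53], [-0.77, 2.02], [0.04, 2.7], [-1, 4.14], [0.28, 2.66], [-3.11, 3.11]. Speed limits (rad/s): [2.57, 2.57, 3.14, 3.14, 3.14, 3.14].

## Interface

Orientations are given as [roll, pitch, yaw] about the fixed x, y, z axes, in that order (R = Rz(yaw) Ry(pitch) Rx(roll)).
In Python, from cell import monitor, read_camera, get_calibration, job, robot gives the robot as it stands. The module is installed in compiled form; this text tells all that it offers.
- The arm moves only by the tool send_rows, never from a script. Its argument "targets" is a list of rows, each an object with "translation": the shift along the tool's x, y, z in cm, a list of three; "spin": the turn about the tool's z in degrees; "jaw": the opening, from 0 (shut) to 1 (fully open). A call has exactly 5 rows; each row is the pose to reach, as a shift and turn from the pose commanded when the call began, along the tool's axes at that moment; what a row does not reach only later rows make up. A row lasts 1/10 s, in which the tool goes at most 50 mm and 8.59 degrees, less where a joint would pass 70% of its speed; a pose out of reach is approached as far as the arm can. A call with a gripper value outside its range is refused whole. The fingers move at their own pace and stop on an object; "force" is the grip in N (left out, the last holds). Time passes only in rows, so rows that repeat a pose let the fingers close, or fill a call up. It gives the time, the measured TCP pose, the force, the opening and the grip force at its end, in the units of the state.
- monitor.observe(): the state, without advancing time (a new reading comes with each control period).
- read_camera(name): name is "scene" or "side" or "wrist"; returns (picture, depth): 400x640x3 uint8, red, green, blue; 400x640 float32, m along the optical axis (not along the pixel's ray), 0 where there is no reading.
- get_calibration(name): a dict with "intrinsics" (3x3 intrinsics, pixels), "D" ([k1, k2, p1, p2, k3] as OpenCV has them; the pictures are not rectified), "origin" and "orientation" of the camera in the world; the wrist camera has in their place "hand_eye" (4x4, takes a point from camera to tool coordinates, whose origin is the TCP and whose axes are the flange's). Camera axes: x right, y up, looking along -z (the intrinsics and any distortion apply to the point x, -y, -z); pixel columns grow to the right and rows downward; lengths in m; the calibration is good to about 2 mm. A picture is of the moment at which its call begins: read the wrist's pose just before it. get_calibration takes no time and is no camera call.
- job.hand_in(): hands the job in; it is judged then, once.
The state is a dict: "time": time; "qpos": joint angles; "qvel": joint speeds; "joint_efforts": joint torques, N m; "tool_pos": TCP position; "tool_rot": TCP orientation; "contact_force": force on the tool from outside, world axes, zero at the start; "torque": the same for the moment, N m; "opening": finger opening in m; "grip_force": force on a finger pad.
Only numpy, scipy, OpenCV 4.12 (cv2) and the standard library are available. Lean on these libraries where they do the work, as an engineer would, in place of code of your own. Each camera call takes 0.05 s, during which the arm holds its last target. There are 200 camera calls.

## Working session

There is one attempt and no reset: what is moved stays moved. The work goes in short steps, Python scripts to look and compute and a tool call to move; the robot and the scene stay as the last step left them, time stands still between calls to the robot, and variables do not carry over. Pictures are saved under pics/ and viewed, at most 14 in all, crops included, and the job is handed in when it is done.

Besides the shell and the picture viewer there is one more tool, called after ">>>" as a command line: name --argument value ..., lists and objects as JSON in quotes. send_rows: Moves the arm, as the interface text tells. Its arguments: {"type":"object","properties":{"targets":{"type":"array"},"force":{"type":"number"}},"required":["targets"]}

```bash
mkdir -p pics; cat > h.py <<'E'
import numpy as np, cv2
from cell import monitor, read_camera, get_calibration, job, robot
from scipy.spatial.transform import Rotation as R
def campose(n,st):
    c=get_calibration(n)
    if n=="wrist":
        T=np.eye(4);T[:3,:3]=R.from_euler('xyz',st['tool_rot']).as_matrix();T[:3,3]=st['tool_pos']
        T=T@np.array(c['hand_eye'])
    else:
        T=np.eye(4);o=np.array(c['orientation'],float)
        T[:3,:3]=o if o.shape==(3,3) else R.from_euler('xyz',o).as_matrix();T[:3,3]=c['origin']
    return np.array(c['intrinsics'],float),np.array(c['D'],float),T
def shot(n):
    st=monitor.observe();p,d=read_camera(n);return p,d,campose(n,st)
def cloud(d,C):
    K,D,T=C;h,w=d.shape
    u,v=np.meshgrid(np.arange(w),np.arange(h))
    q=cv2.undistortPoints(np.stack([u,v],-1).reshape(-1,1,2).astype(np.float64),K,D).reshape(h,w,2)
    P=np.stack([q[...,0]*d,-q[...,1]*d,-d],-1)
    return P@T[:3,:3].T+T[:3,3]
E
python3 - <<'E'
from h import *
for n in ("scene","side","wrist"):
    p,d,C=shot(n); cv2.imwrite(f"pics/{n}0.png",p[...,::-1]); np.savez(f"{n}0.npz",p=p,d=d,X=cloud(d,C))
    print(n,C[2].round(3).tolist(),C[0].round(0).tolist(),C[1])
s=monitor.observe();print(s['tool_pos'],s['tool_rot'],s['opening'],s['time'],robot.tcp_to_grasp)
E
```

```text
scene [[-0.503, -0.589, 0.633, 1.314], [0.864, -0.349, 0.362, 0.454], [0.008, 0.729, 0.685, 0.946], [0.0, 0.0, 0.0, 1.0]] [[501.0, 0.0, 316.0], [0.0, 501.0, 201.0], [0.0, 0.0, 1.0]] [-0.05462437  0.          0.          0.          0.        ]
side [[0.731, -0.41, 0.545, 1.317], [0.682, 0.443, -0.582, -0.923], [-0.002, 0.797, 0.604, 0.964], [0.0, 0.0, 0.0, 1.0]] [[434.0, 0.0, 323.0], [0.0, 434.0, 194.0], [0.0, 0.0, 1.0]] [0.02695014 0.         0.         0.         0.        ]
wrist [[0.432, 0.874, 0.224, 0.286], [-0.902, 0.42, 0.104, -0.444], [-0.003, -0.247, 0.969, 0.383], [0.0, 0.0, 0.0, 1.0]] [[328.0, 0.0, 322.0], [0.0, 328.0, 199.0], [0.0, 0.0, 1.0]] [-0.07004484  0.          0.          0.          0.        ]
[ 0.22677511 -0.47316656  0.2262312 ] [-3.14050799e+00 -1.44366117e-04  4.46820996e-01] 0.09132559947233893 0.15 -0.0188
```

View pics/scene0.png

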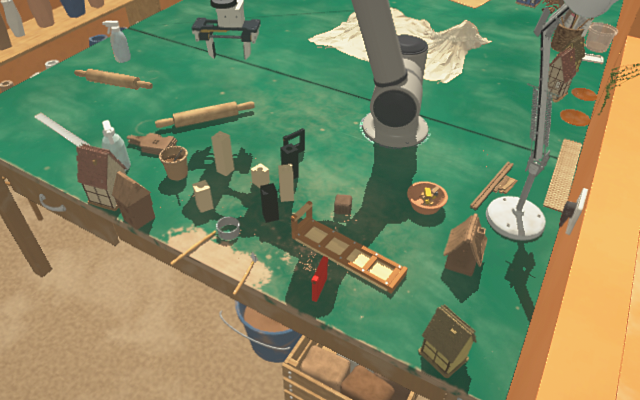

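View pics/side0.png

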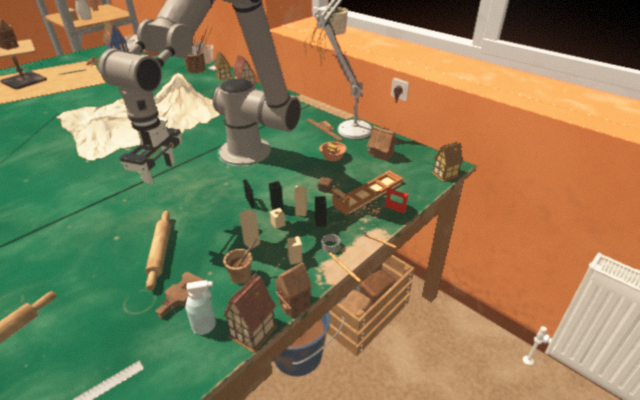

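The scene view shows the rack at about (300–400, 215–285), with its wooden handle at the upper-left end (302, 215). The four buff posts are near (222, 152), (287, 183), (261, 175) and (203, 196). There are black decoys at (270, 202) and (290, 155), and a red handle at (320, 278).

```bash
cat > top.py <<'E'
from h import *
def orth(p,X,x0,x1,y0,y1,r):
    # orthographic top view: highest point per cell; rows = -x, cols = -y
    H=int((x1-x0)/r);W=int((y1-y0)/r)
    Z=np.full((H,W),-1.);I=np.zeros((H,W,3),np.uint8)
    P=X.reshape(-1,3);c=p.reshape(-1,3)
    i=((x1-P[:,0])/r).astype(int);j=((y1-P[:,1])/r).astype(int)
    ok=(i>=0)&(i<H)&(j>=0)&(j<W)&(P[:,2]<0.3)
    o=np.argsort(P[ok,2]);Z[i[ok][o],j[ok][o]]=P[ok,2][o];I[i[ok][o],j[ok][o]]=c[ok][o]
    return I,Z
E
python3 - <<'E'
from top import *
from scipy import ndimage
for n in ("scene","side"):
    f=np.load(n+"0.npz");p,X,d=f['p'],f['X'],f['d']
    hsv=cv2.cvtColor(p,cv2.COLOR_RGB2HSV)
    ok=(d>0)&(X[...,0]>.3)&(X[...,0]<.85)&(abs(X[...,1])<.45)
    t=ok&(X[...,2]<.01)&(X[...,2]>-.03);print(n,'table z',np.median(X[t][:,2]))
    m=ok&(X[...,2]>.015)&(hsv[...,0]<30)&(hsv[...,2]>110)
    l,k=ndimage.label(m)
    for a in range(1,k+1):
        q=l==a
        if q.sum()<60: continue
        P=X[q];zt=np.percentile(P[:,2],97)
        T=P[P[:,2]>zt-.006]
        r=cv2.minAreaRect((T[:,:2]*1000).astype(np.float32))
        v,u=np.argwhere(q).mean(0)
        print(int(u),int(v),q.sum(),'ztop',zt.round(4),'rect',np.round(r[0],1),np.round(r[1],1),round(r[2],1),'hsv',np.median(hsv[q],0))
f=np.load("wrist0.npz");print((f['d']>0).mean())
p=np.concatenate([np.load(n+"0.npz")['p'].reshape(-1,1,3) for n in("scene","side")]);X=np.concatenate([np.load(n+"0.npz")['X'].reshape(-1,1,3) for n in("scene","side")])
I,Z=orth(p,X,.3,.9,-.42,.38,.002)
cv2.imwrite("pics/top0.png",cv2.resize(cv2.medianBlur(I[...,::-1].copy(),3),None,fx=2,fy=2,interpolation=0))
E
```

```text
scene table z 0.0006672491007622128
581 5 279 ztop 0.6339 rect [365.4 438.5] [44.7 23.3] 46.8 hsv [ 27.  20. 143.]
222 151 619 ztop 0.1264 rect [ 461.4 -342. ] [38.  41.3] 71.8 hsv [ 20.  80. 140.]
177 165 312 ztop 0.0766 rect [ 546.3 -429. ] [38.6 75.1] 88.4 hsv [ 17.  99. 116.]
259 173 271 ztop 0.0531 rect [ 453.1 -221.3] [38.9 37. ] 72.6 hsv [ 21.  79. 140.]
285 180 438 ztop 0.1025 rect [ 467.4 -124.1] [40.  35.3] 37.8 hsv [ 20.  78. 143.]
127 188 544 ztop 0.1449 rect [ 738.8 -416.2] [68.1 15.9] 79.2 hsv [ 15.  98. 114.]
202 194 371 ztop 0.0773 rect [ 612.4 -295.8] [45.4 34.5] 59.9 hsv [ 20.  80. 142.]
424 202 376 ztop 0.0517 rect [324.1 231.8] [59.5 18.5] 26.9 hsv [ 13. 125. 137.]
343 199 160 ztop 0.0427 rect [433.2  33.4] [43.4 40.6] 21.8 hsv [ 14.  99. 150.]
344 247 1740 ztop 0.078 rect [556.3 -19.7] [15.5 73.8] 82.8 hsv [ 14. 136. 118.]
466 235 862 ztop 0.1191 rect [439.4 381.1] [96.1 34.2] 4.5 hsv [ 15. 110. 153.]
319 276 385 ztop 0.0801 rect [694.9 112.7] [72.7 16. ] 9.9 hsv [  3. 185. 138.]
454 318 166 ztop 0.1368 rect [712.3 417.3] [72.3 14.3] 70.7 hsv [ 20.  100.  134.5]

[... 584 characters left out ...]
 hsv [ 11. 167. 136.]
324 180 71 ztop 0.042 rect [432.6  27.8] [40.6 41.3] 17.9 hsv [ 13. 118. 141.]
300 198 276 ztop 0.1013 rect [ 466.  -126.2] [35.4 38.5] 38.5 hsv [ 18. 100. 138.]
341 194 84 ztop 0.0802 rect [557.2 -23.9] [13.  68.5] 87.5 hsv [ 15.  134.5 126. ]
277 216 182 ztop 0.0523 rect [ 452.  -223.3] [33.4 40.8] 72.0 hsv [ 18.   96.  165.5]
249 226 481 ztop 0.1263 rect [ 504.3 -357.2] [ 38.2 131.1] 73.2 hsv [ 18.  97. 133.]
294 248 282 ztop 0.0773 rect [ 611.3 -296.8] [35.9 40.3] 57.7 hsv [ 18. 100. 140.]
243 255 166 ztop 0.0846 rect [ 556.5 -426. ] [19.7  8.4] 39.3 hsv [ 14. 120. 146.]
294 269 112 ztop 0.1458 rect [ 737.  -418.6] [64.7 14. ] 75.5 hsv [ 13. 126. 139.]
0.97358984375
```

View pics/top0.png

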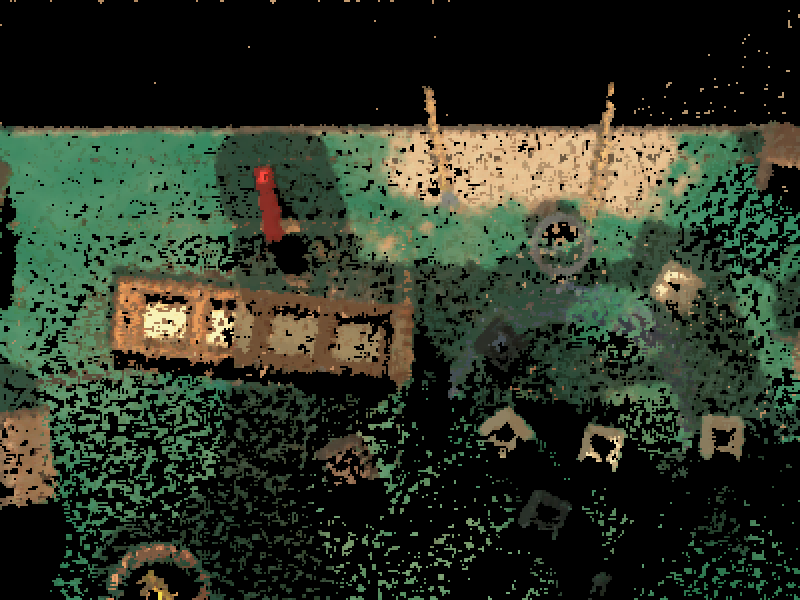

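The top-down map shows the posts at approximately these positions:

| Post | x (m) | y (m) |
|---|---|---|
| 125 | 0.461 | -0.342 |
| 100 | 0.467 | -0.125 |
| 75 | 0.612 | -0.296 |
| 50 | 0.453 | -0.222 |

The handle end of the rack is at (0.556, -0.02). I'll hover over the posts and refine these with the wrist camera.

>>> send_rows --targets '[{"translation": [4,0,-2],"spin": 0,"jaw": 1},{"translation": [8,0,-4],"spin": 0,"jaw": 1},{"translation": [13,-1,-6],"spin": 0,"jaw": 1},{"translation": [18,-1.5,-8],"spin": 0,"jaw": 1},{"translation": [22,-1.5,-10],"spin": 0,"jaw": 1}]'

```text
time: 0.65
tool_pos: [0.417, -0.3646, 0.3256]
tool_rot: [-3.141, 0.0, 0.447]
contact_force: [0.2, -0.8, -0.1]
opening: 0.0921
grip_force: 0.0
```

>>> send_rows --targets '[{"translation": [2,0,0],"spin": 0,"jaw": 1},{"translation": [4,0,-1],"spin": 0,"jaw": 1},{"translation": [5,0,-2],"spin": 0,"jaw": 1},{"translation": [5,0,-2],"spin": 0,"jaw": 1},{"translation": [5,0,-2],"spin": 0,"jaw": 1}]'

```text
time: 1.15
tool_pos: [0.4608, -0.3447, 0.3447]
tool_rot: [-3.141, 0.001, 0.447]
contact_force: [-0.9, -0.4, 0.0]
opening: 0.0919
grip_force: 0.0
```

```bash
cat >> h.py <<'E'
def posts(n="wrist",zs=(.125,.1,.075,.05),bounds=None,save=None,tol=.007):
    """buff post tops: centre, size, edge angle (deg mod 90) per height band"""
    from scipy import ndimage
    p,d,C=shot(n);X=cloud(d,C)
    if save: cv2.imwrite(f"pics/{save}.png",p[...,::-1])
    h=cv2.cvtColor(p,cv2.COLOR_RGB2HSV);out=[]
    for z in zs:
        m=(d>0)&(abs(X[...,2]-z)<tol)&(h[...,0]>8)&(h[...,0]<32)&(h[...,2]>70)
        l,k=ndimage.label(cv2.morphologyEx(m.astype(np.uint8),cv2.MORPH_CLOSE,np.ones((3,3))))
        for a in range(1,k+1):
            q=(l==a)&m
            if q.sum()<80: continue
            r=cv2.minAreaRect((X[q][:,:2]*1000).astype(np.float32))
            if 28<min(r[1]) and max(r[1])<50: print(z,'c',np.round(r[0],1),'size',np.round(r[1],1),'ang',round(r[2]%90,1),'z',np.median(X[q][:,2]).round(4),'px',np.argwhere(q).mean(0)[::-1].astype(int))
    return p,d,X
def goto(x,y,z,yaw):
    s=monitor.observe();r=s['tool_rot'];T=R.from_euler('xyz',r).as_matrix()
    t=T.T@(np.array([x,y,z])-s['tool_pos'])*100
    print('pos',np.round(s['tool_pos'],4),'yaw',np.degrees(r[2]).round(1),'shift',t.round(2),'spin',(np.degrees(r[2])-yaw).round(1),'t',round(s['time'],1))
E
python3 - <<'E'
from h import *
posts(save="w1");goto(.461,-.342,.2,0)
E
```

```text
0.125 c [ 458.5 -341.9] size [36.2 36.2] ang 87.6 z 0.1235 px [319 174]
0.1 c [ 462.7 -125.1] size [37.1 37.9] ang 40.0 z 0.0986 px [158  91]
0.075 c [ 609.3 -296.3] size [36.7 36.8] ang 58.6 z 0.0734 px [339  41]
0.05 c [ 450.  -221.5] size [37.  36.8] ang 74.9 z 0.0486 px [237 132]
pos [ 0.4604 -0.3448  0.3445] yaw 25.6 shift [ 0.18 -0.22 14.45] spin 25.6 t 1.2
```

View pics/w1.png

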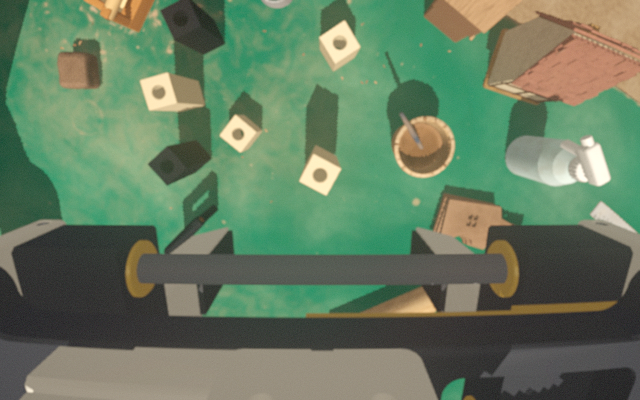

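The wrist view shows all four posts: 125 at pixel (319, 174), 50 at (237, 132), 100 at (158, 91) and 75 at (339, 41). The beaker at (424, 147) is clear of them. I'll grip the tallest post across world x.

>>> send_rows --targets '[{"translation": [0,-0.3,2],"spin": -8,"jaw": 1},{"translation": [0,-0.3,4],"spin": -16,"jaw": 1},{"translation": [0,-0.3,6],"spin": -24,"jaw": 1},{"translation": [0,-0.3,8],"spin": -32,"jaw": 1},{"translation": [0,-0.3,10],"spin": -40,"jaw": 1}]'

```text
time: 1.7
tool_pos: [0.4586, -0.3423, 0.2438]
tool_rot: [-3.141, -0.0, 1.149]
contact_force: [-0.5, 0.1, -0.6]
opening: 0.0916
grip_force: 0.0
```

>>> send_rows --targets '[{"translation": [0,0,2],"spin": -8,"jaw": 1},{"translation": [0,0,4],"spin": -16,"jaw": 1},{"translation": [0,0,6],"spin": -22,"jaw": 1},{"translation": [0,0,7.5],"spin": -22,"jaw": 1},{"translation": [0,0,7.5],"spin": -22,"jaw": 1}]'

```text
time: 2.2
tool_pos: [0.4578, -0.3414, 0.1676]
tool_rot: [-3.137, -0.004, 1.527]
contact_force: [-0.0, -0.8, 0.1]
opening: 0.092
grip_force: 0.0
```

```bash
python3 - <<'E'
from h import *
posts(zs=(.125,));goto(.459,-.342,.081,87.6)
E
```

```text
0.125 c [ 459.1 -342.2] size [36.9 35.7] ang 86.7 z 0.1235 px [324 222]
pos [ 0.4585 -0.3419  0.1691] yaw 87.5 shift [-0.02  0.07  8.81] spin -0.1 t 2.2
```

>>> send_rows --targets '[{"translation": [0,0,3],"spin": 0,"jaw": 1},{"translation": [0,0,6],"spin": 0,"jaw": 1},{"translation": [0,0,8],"spin": 0,"jaw": 1},{"translation": [0,0,8.8],"spin": 0,"jaw": 1},{"translation": [0,0,8.8],"spin": 0,"jaw": 1}]'

```text
time: 2.75
tool_pos: [0.4595, -0.3421, 0.0821]
tool_rot: [-3.141, -0.0, 1.528]
contact_force: [0.2, -0.8, -0.1]
opening: 0.0921
grip_force: 0.0
```

>>> send_rows --targets '[{"translation": [0,0,0],"spin": 0,"jaw": 0.3},{"translation": [0,0,0],"spin": 0,"jaw": 0.2},{"translation": [0,0,0],"spin": 0,"jaw": 0.2},{"translation": [0,0,0],"spin": 0,"jaw": 0.2},{"translation": [0,0,0],"spin": 0,"jaw": 0.2}]' --force 25

```text
time: 3.25
tool_pos: [0.4599, -0.3421, 0.0826]
tool_rot: [3.141, 0.0, 1.529]
contact_force: [0.2, -0.0, -0.2]
opening: 0.0568
grip_force: 0.0
```

>>> send_rows --targets '[{"translation": [0,0,-1],"spin": 0,"jaw": 0.2},{"translation": [0,0,-3],"spin": 0,"jaw": 0.2},{"translation": [0,0,-6],"spin": 0,"jaw": 0.2},{"translation": [0,0,-9],"spin": 0,"jaw": 0.2},{"translation": [0,0,-12],"spin": 0,"jaw": 0.2}]'

```text
time: 3.75
tool_pos: [0.4597, -0.3419, 0.2042]
tool_rot: [3.141, 0.0, 1.529]
contact_force: [1.3, -0.5, -0.9]
opening: 0.0196
grip_force: 0.0
```

The fingers close more slowly than I assumed, and the lift began before they had closed. I'll check whether the post was disturbed.

>>> send_rows --targets '[{"translation": [0,0,-4],"spin": 0,"jaw": 1},{"translation": [0,0,-6],"spin": 0,"jaw": 1},{"translation": [0,0,-6],"spin": 0,"jaw": 1},{"translation": [0,0,-6],"spin": 0,"jaw": 1},{"translation": [0,0,-6],"spin": 0,"jaw": 1}]'

```text
time: 4.25
tool_pos: [0.4592, -0.3415, 0.2608]
tool_rot: [-3.14, -0.002, 1.529]
contact_force: [-0.3, 0.3, 0.4]
opening: 0.0554
grip_force: 0.0
```

```bash
python3 - <<'E'
from h import *
posts(save="w2");goto(.459,-.342,.081,87.6)
E
```

```text
0.125 c [ 458.8 -342.1] size [36.3 35.6] ang 87.9 z 0.1235 px [322 191]
0.075 c [ 609.4 -295.9] size [36.5 37.2] ang 59.3 z 0.0733 px [463 131]
0.05 c [ 449.8 -221.5] size [36.7 35.6] ang 75.0 z 0.0486 px [309  65]
pos [ 0.4592 -0.3415  0.2607] yaw 87.6 shift [-0.08  0.02 17.97] spin -0.0 t 4.3
```

View pics/w2.png

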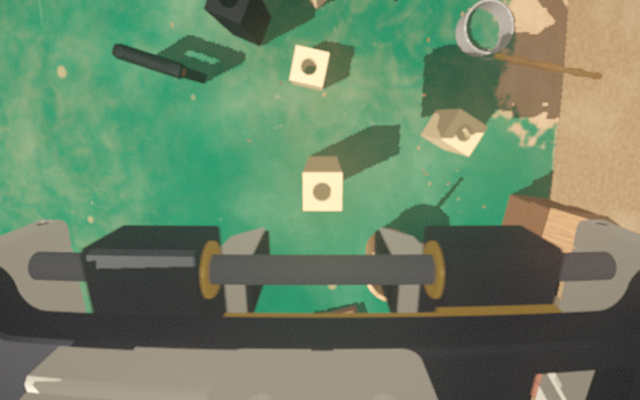

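The post is undisturbed, upright at (322, 191). I'll retry and give the fingers time to close.

>>> send_rows --targets '[{"translation": [-0.1,0,2],"spin": 0,"jaw": 0.75},{"translation": [-0.1,0,6],"spin": 0,"jaw": 0.75},{"translation": [-0.1,0,11],"spin": 0,"jaw": 0.75},{"translation": [-0.1,0,15],"spin": 0,"jaw": 0.75},{"translation": [-0.1,0,18],"spin": 0,"jaw": 0.75}]'

```text
time: 4.8
tool_pos: [0.4582, -0.3415, 0.0783]
tool_rot: [-3.138, -0.004, 1.529]
contact_force: [0.7, -0.9, -1.0]
opening: 0.0689
grip_force: 0.0
```

>>> send_rows --targets '[{"translation": [0,0,0],"spin": 0,"jaw": 0.25},{"translation": [0,0,0],"spin": 0,"jaw": 0.25},{"translation": [0,0,0],"spin": 0,"jaw": 0.25},{"translation": [0,0,0],"spin": 0,"jaw": 0.25},{"translation": [0,0,0],"spin": 0,"jaw": 0.25}]' --force 25

```text
time: 5.3
tool_pos: [0.4602, -0.3436, 0.0838]
tool_rot: [3.14, 0.002, 1.529]
contact_force: [-0.9, 0.0, 5.4]
opening: 0.0359
grip_force: 25.0
```

>>> send_rows --targets '[{"translation": [0,0,0],"spin": 0,"jaw": 0.25},{"translation": [0,0,0],"spin": 0,"jaw": 0.25},{"translation": [0,0,0],"spin": 0,"jaw": 0.25},{"translation": [0,0,0],"spin": 0,"jaw": 0.25},{"translation": [0,0,0],"spin": 0,"jaw": 0.25}]'

```text
time: 5.8
tool_pos: [0.4603, -0.3436, 0.0838]
tool_rot: [3.14, 0.002, 1.529]
contact_force: [-0.5, -0.1, 7.3]
opening: 0.036
grip_force: 25.0
```

>>> send_rows --targets '[{"translation": [0,0,-1],"spin": 0,"jaw": 0.25},{"translation": [0,0,-4],"spin": 0,"jaw": 0.25},{"translation": [0,0,-8],"spin": 0,"jaw": 0.25},{"translation": [0,0,-12],"spin": 0,"jaw": 0.25},{"translation": [0,0,-15],"spin": 0,"jaw": 0.25}]'

```text
time: 6.3
tool_pos: [0.4599, -0.3431, 0.2354]
tool_rot: [3.14, 0.002, 1.529]
contact_force: [-0.0, -0.3, -2.6]
opening: 0.0357
grip_force: 25.0
```

>>> send_rows --targets '[{"translation": [3,1,0],"spin": 0,"jaw": 0.25},{"translation": [7,2,0],"spin": 0,"jaw": 0.25},{"translation": [11,4,0],"spin": 0,"jaw": 0.25},{"translation": [16,5,0],"spin": 0,"jaw": 0.25},{"translation": [20,6,0],"spin": 0,"jaw": 0.25}]'

```text
time: 6.8
tool_pos: [0.528, -0.1432, 0.2326]
tool_rot: [-3.141, -0.001, 1.529]
contact_force: [-0.1, -0.4, -2.0]
opening: 0.0359
grip_force: 25.0
```

>>> send_rows --targets '[{"translation": [2,1,0],"spin": 0,"jaw": 0.25},{"translation": [4,2,0],"spin": 0,"jaw": 0.25},{"translation": [4,2,0],"spin": 0,"jaw": 0.25},{"translation": [4,2,0],"spin": 0,"jaw": 0.25},{"translation": [4,2,0],"spin": 0,"jaw": 0.25}]'

```text
time: 7.3
tool_pos: [0.5493, -0.1072, 0.2323]
tool_rot: [-3.141, 0.0, 1.528]
contact_force: [-0.3, -0.2, -3.5]
opening: 0.0358
grip_force: 25.0
```

```bash
python3 - <<'E'
from h import *
p,d,X=posts(save="w3",zs=(.1,.05))
h=cv2.cvtColor(p,cv2.COLOR_RGB2HSV)
b=(d>0)&(X[...,0]>.45)&(X[...,0]<.66)&(X[...,1]>-.06)&(X[...,1]<.32)&(h[...,0]<30)&(h[...,1]>40)
for lo,hi in((.016,.026),(.03,.09)):
    P=X[b&(X[...,2]>lo)&(X[...,2]<hi)]
    print(len(P),cv2.minAreaRect((P[:,:2]*1000).astype(np.float32)))
np.savez("w3.npz",p=p,d=d,X=X);goto(0,0,0,0)
E
```

```text
0.1 c [ 462.9 -125.3] size [37.6 35.9] ang 38.0 z 0.0984 px [230 209]
2768 ((522.1644897460938, 39.349700927734375), (89.1759262084961, 145.77711486816406), 84.24673461914062)
1565 ((513.9068603515625, -1.7155075073242188), (37.19826126098633, 159.2995147705078), 64.0984115600586)
pos [ 0.5493 -0.1074  0.2323] yaw 87.5 shift [  8.38 -55.33  23.24] spin 87.5 t 7.3
```

View pics/w3.png

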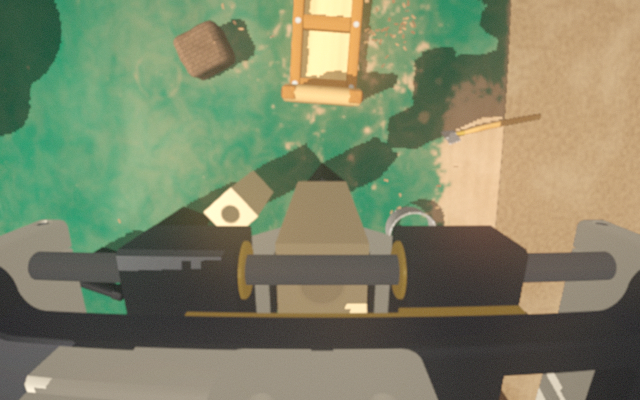

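The view shows the handle end of the rack at (322, 95), and the rest of the rack is cut off. I'll move further along and higher to see all of it.

>>> send_rows --targets '[{"translation": [2,0,-1],"spin": 0,"jaw": 0.25},{"translation": [5,0,-3],"spin": 0,"jaw": 0.25},{"translation": [8,0,-5],"spin": 0,"jaw": 0.25},{"translation": [10,0,-7],"spin": 0,"jaw": 0.25},{"translation": [12,0,-8],"spin": 0,"jaw": 0.25}]'

```text
time: 7.85
tool_pos: [0.555, 0.0134, 0.3143]
tool_rot: [3.139, 0.0, 1.528]
contact_force: [0.5, 0.5, -2.3]
opening: 0.0361
grip_force: 25.0
```

>>> send_rows --targets '[{"translation": [0,0,0],"spin": 0,"jaw": 0.25},{"translation": [0,0,0],"spin": 0,"jaw": 0.25},{"translation": [0,0,0],"spin": 0,"jaw": 0.25},{"translation": [0,0,0],"spin": 0,"jaw": 0.25},{"translation": [0,0,0],"spin": 0,"jaw": 0.25}]'

```text
time: 8.35
tool_pos: [0.5546, 0.0125, 0.3117]
tool_rot: [-3.141, 0.0, 1.528]
contact_force: [-0.5, 0.3, -2.0]
opening: 0.0362
grip_force: 25.0
```

```bash
python3 - <<'E'
from h import *
from scipy import ndimage
p,d,C=shot("wrist");X=cloud(d,C);cv2.imwrite("pics/w4.png",p[...,::-1]);np.savez("w4.npz",p=p,d=d,X=X)
h=cv2.cvtColor(p,cv2.COLOR_RGB2HSV)
b=(d>0)&(X[...,0]>.48)&(X[...,0]<.66)&(X[...,1]>-.06)&(X[...,1]<.32)&(h[...,0]<30)&(h[...,1]>60)
m=b&(X[...,2]>.014)&(X[...,2]<.028)
l,k=ndimage.label(m);q=l==1+np.argmax(np.bincount(l.ravel())[1:]);P=X[q]
print('rim',len(P),cv2.minAreaRect((P[:,:2]*1000).astype(np.float32)),np.median(P[:,2]))
H=X[b&(X[...,2]>.06)&(X[...,2]<.09)&(X[...,1]<.02)]
print('handle',len(H),cv2.minAreaRect((H[:,:2]*1000).astype(np.float32)),H.mean(0))
# pocket floors
f=(d>0)&(X[...,0]>.48)&(X[...,0]<.66)&(X[...,1]>-.03)&(X[...,1]<.29)&(X[...,2]>.004)&(X[...,2]<.0125)&(h[...,0]<32)
l,k=ndimage.label(ndimage.binary_opening(f,iterations=1))
for a in range(1,k+1):
    q=l==a
    if q.sum()>150: print('floor',q.sum(),cv2.minAreaRect((X[q][:,:2]*1000).astype(np.float32)),np.median(X[q][:,2]))
goto(0,0,0,0)
E
```

```text
rim 4506 ((566.1633911132812, 106.65362548828125), (238.9314422607422, 72.95262145996094), 83.45784759521484) 0.01815193729375425
handle 6 ((552.9964599609375, -17.121360778808594), (2.3518848419189453, 75.34136962890625), 83.07798767089844) [ 0.52871361 -0.01431502  0.07184626]
floor 1066 ((577.3485107421875, 209.90850830078125), (35.25703430175781, 50.198184967041016), 85.57635498046875) 0.0066204928853682565
floor 1505 ((571.3574829101562, 152.21136474609375), (49.72040557861328, 50.94377517700195), 83.79303741455078) 0.006619317854979101
floor 1397 ((564.1641845703125, 87.698974609375), (49.772552490234375, 50.52676010131836), 83.85417175292969) 0.006515453312335773
floor 1272 ((557.0891723632812, 23.51004409790039), (49.77200698852539, 50.29878616333008), 83.74681854248047) 0.006580311461748839
pos [0.5546 0.0127 0.3118] yaw 87.5 shift [ -3.64 -55.33  31.22] spin 87.5 t 8.4
```

View pics/w4.png

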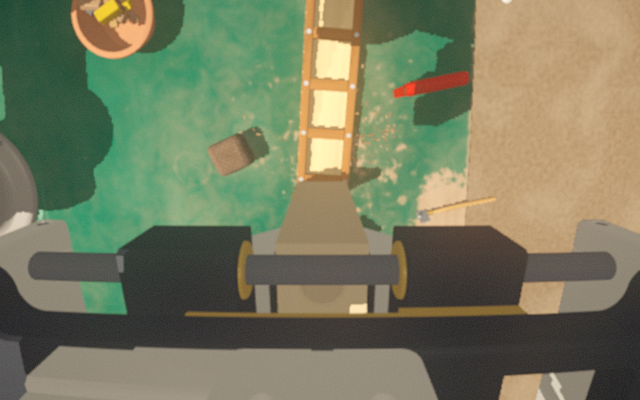

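All four pockets are visible, and their floors give clean centres: A (557, 23.5), B (564, 88), C (571, 152) and D (578, 216) mm, at 83.7°. I'll lower the tallest post into A.

>>> send_rows --targets '[{"translation": [1,0.2,0],"spin": 3.8,"jaw": 0.25},{"translation": [1,0.2,4],"spin": 3.8,"jaw": 0.25},{"translation": [1,0.2,8],"spin": 3.8,"jaw": 0.25},{"translation": [1,0.2,12],"spin": 3.8,"jaw": 0.25},{"translation": [1,0.2,15],"spin": 3.8,"jaw": 0.25}]'

```text
time: 8.9
tool_pos: [0.5561, 0.0231, 0.1596]
tool_rot: [-3.139, 0.0, 1.462]
contact_force: [0.5, -0.4, -2.8]
opening: 0.0361
grip_force: 25.0
```

>>> send_rows --targets '[{"translation": [0,0,1.5],"spin": 0,"jaw": 0.25},{"translation": [0,0,3],"spin": 0,"jaw": 0.25},{"translation": [0,0,4.5],"spin": 0,"jaw": 0.25},{"translation": [0,0,4.5],"spin": 0,"jaw": 0.25},{"translation": [0,0,4.5],"spin": 0,"jaw": 0.25}]'

```text
time: 9.4
tool_pos: [0.5573, 0.0231, 0.1174]
tool_rot: [-3.141, 0.0, 1.462]
contact_force: [-0.2, -0.5, -1.5]
opening: 0.0357
grip_force: 25.0
```

```bash
python3 - <<'E'
from h import *
goto(.5571,.0235,.0918,83.7);print(monitor.observe()['contact_force'])
E
```

```text
pos [0.5573 0.0231 0.1174] yaw 83.8 shift [ 0.04 -0.02  2.56] spin 0.1 t 9.4
[-0.1849416  -0.52137492 -1.48050216]
```

>>> send_rows --targets '[{"translation": [0,0,0.8],"spin": 0,"jaw": 0.25},{"translation": [0,0,1.6],"spin": 0,"jaw": 0.25},{"translation": [0,0,2.2],"spin": 0,"jaw": 0.25},{"translation": [0,0,2.4],"spin": 0,"jaw": 0.25},{"translation": [0,0,2.4],"spin": 0,"jaw": 0.25}]'

```text
time: 9.9
tool_pos: [0.5569, 0.0233, 0.0928]
tool_rot: [-3.141, 0.0, 1.463]
contact_force: [0.0, 0.2, -1.7]
opening: 0.0354
grip_force: 25.0
```

>>> send_rows --targets '[{"translation": [0,0,0.1],"spin": 0,"jaw": 0.25},{"translation": [0,0,0.2],"spin": 0,"jaw": 0.25},{"translation": [0,0,0.2],"spin": 0,"jaw": 0.25},{"translation": [0,0,0.2],"spin": 0,"jaw": 0.25},{"translation": [0,0,0.2],"spin": 0,"jaw": 0.25}]'

```text
time: 10.4
tool_pos: [0.5574, 0.0232, 0.0918]
tool_rot: [3.141, 0.0, 1.463]
contact_force: [-1.8, 0.6, 4.6]
opening: 0.036
grip_force: 25.0
```

The post is in contact at 0.0918, as expected. I'll release it, retreat and go to post_100.

>>> send_rows --targets '[{"translation": [0,0,0],"spin": 0,"jaw": 0.7},{"translation": [0,0,0],"spin": 0,"jaw": 0.7},{"translation": [0,0,0],"spin": 0,"jaw": 0.7},{"translation": [0,0,0],"spin": 0,"jaw": 0.7},{"translation": [0,0,0],"spin": 0,"jaw": 0.7}]'

```text
time: 10.9
tool_pos: [0.5571, 0.0232, 0.091]
tool_rot: [-3.141, 0.0, 1.463]
contact_force: [-0.4, 0.3, 0.7]
opening: 0.064
grip_force: 0.0
```

>>> send_rows --targets '[{"translation": [0,0,-1],"spin": 0,"jaw": 0.7},{"translation": [0,0,-4],"spin": 0,"jaw": 0.7},{"translation": [0,0,-8],"spin": 0,"jaw": 0.7},{"translation": [0,0,-12],"spin": 0,"jaw": 0.7},{"translation": [0,0,-15],"spin": 0,"jaw": 0.7}]'

```text
time: 11.4
tool_pos: [0.5576, 0.0232, 0.2447]
tool_rot: [3.138, 0.0, 1.463]
contact_force: [0.0, 0.6, 0.6]
opening: 0.0643
grip_force: 0.0
```

>>> send_rows --targets '[{"translation": [-3,-1,0],"spin": 8,"jaw": 0.7},{"translation": [-6,-3,0],"spin": 16,"jaw": 0.7},{"translation": [-10,-5,0],"spin": 24,"jaw": 0.7},{"translation": [-13,-6.5,0],"spin": 32,"jaw": 0.7},{"translation": [-15.7,-7.7,0],"spin": 40,"jaw": 0.7}]'

```text
time: 11.9
tool_pos: [0.4625, -0.1257, 0.2422]
tool_rot: [3.14, -0.0, 0.758]
contact_force: [-0.1, -0.1, -0.3]
opening: 0.0644
grip_force: 0.0
```

>>> send_rows --targets '[{"translation": [0,0,1],"spin": 4.7,"jaw": 0.7},{"translation": [0,0,3],"spin": 4.7,"jaw": 0.7},{"translation": [0,0,4],"spin": 4.7,"jaw": 0.7},{"translation": [0,0,4],"spin": 4.7,"jaw": 0.7},{"translation": [0,0,4],"spin": 4.7,"jaw": 0.7}]'

```text
time: 12.4
tool_pos: [0.464, -0.1244, 0.2018]
tool_rot: [3.141, -0.0, 0.683]
contact_force: [-0.3, -0.2, -0.1]
opening: 0.064
grip_force: 0.0
```

```bash
python3 - <<'E'
from h import *
posts(zs=(.132,.1,.05));goto(.463,-.125,.058,39)
E
```

```text
0.1 c [ 462.8 -124.9] size [36.3 36.1] ang 38.2 z 0.0986 px [322 199]
0.1 c [ 380.6 -166.9] size [28.9 43.9] ang 41.1 z 0.0985 px [300 297]
pos [ 0.4641 -0.1245  0.202 ] yaw 39.1 shift [-0.13 -0.05 14.4 ] spin 0.1 t 12.4
```

>>> send_rows --targets '[{"translation": [-0.1,0,3],"spin": 0.8,"jaw": 0.7},{"translation": [-0.1,0,7],"spin": 0.8,"jaw": 0.7},{"translation": [-0.1,0,11],"spin": 0.8,"jaw": 0.7},{"translation": [-0.1,0,14],"spin": 0.8,"jaw": 0.7},{"translation": [-0.1,0,14.4],"spin": 0.8,"jaw": 0.7}]'

```text
time: 12.95
tool_pos: [0.4614, -0.1243, 0.0549]
tool_rot: [-3.137, 0.002, 0.669]
contact_force: [0.2, 1.4, 0.8]
opening: 0.0642
grip_force: 0.0
```

>>> send_rows --targets '[{"translation": [0,0,0],"spin": 0,"jaw": 0.25},{"translation": [0,0,0],"spin": 0,"jaw": 0.25},{"translation": [0,0,0],"spin": 0,"jaw": 0.25},{"translation": [0,0,0],"spin": 0,"jaw": 0.25},{"translation": [0,0,0],"spin": 0,"jaw": 0.25}]'

```text
time: 13.45
tool_pos: [0.4636, -0.1254, 0.0584]
tool_rot: [3.139, -0.001, 0.668]
contact_force: [-0.7, 0.6, 7.1]
opening: 0.0362
grip_force: 25.0
```

>>> send_rows --targets '[{"translation": [0,0,0],"spin": 0,"jaw": 0.25},{"translation": [0,0,0],"spin": 0,"jaw": 0.25},{"translation": [0,0,0],"spin": 0,"jaw": 0.25},{"translation": [0,0,0],"spin": 0,"jaw": 0.25},{"translation": [0,0,0],"spin": 0,"jaw": 0.25}]'

```text
time: 13.95
tool_pos: [0.4636, -0.1254, 0.0584]
tool_rot: [3.139, -0.001, 0.668]
contact_force: [-0.3, 0.5, 7.5]
opening: 0.0362
grip_force: 25.0
```

>>> send_rows --targets '[{"translation": [0,0,-1],"spin": 0,"jaw": 0.25},{"translation": [0,0,-5],"spin": 0,"jaw": 0.25},{"translation": [0,0,-10],"spin": 0,"jaw": 0.25},{"translation": [0,0,-15],"spin": 0,"jaw": 0.25},{"translation": [0,0,-19],"spin": 0,"jaw": 0.25}]'

```text
time: 14.45
tool_pos: [0.4628, -0.1251, 0.2508]
tool_rot: [3.139, -0.001, 0.668]
contact_force: [0.7, -0.4, -2.3]
opening: 0.0356
grip_force: 25.0
```

>>> send_rows --targets '[{"translation": [2,-1,0],"spin": 0,"jaw": 0.25},{"translation": [5,-2.5,0],"spin": 0,"jaw": 0.25},{"translation": [9,-4.5,0],"spin": 0,"jaw": 0.25},{"translation": [13,-6.5,0],"spin": 0,"jaw": 0.25},{"translation": [17,-8.5,0],"spin": 0,"jaw": 0.25}]'

```text
time: 14.95
tool_pos: [0.5437, 0.0485, 0.2479]
tool_rot: [3.141, -0.0, 0.668]
contact_force: [0.0, -1.0, -2.2]
opening: 0.0358
grip_force: 25.0
```

>>> send_rows --targets '[{"translation": [2,-1,0],"spin": -8,"jaw": 0.25},{"translation": [4,-2,0],"spin": -16,"jaw": 0.25},{"translation": [4.1,-2,0],"spin": -24,"jaw": 0.25},{"translation": [4.1,-2,0],"spin": -32,"jaw": 0.25},{"translation": [4.1,-2,0],"spin": -40,"jaw": 0.25}]'

```text
time: 15.45
tool_pos: [0.5629, 0.0883, 0.2474]
tool_rot: [-3.141, 0.0, 1.373]
contact_force: [0.5, -0.2, -1.3]
opening: 0.0357
grip_force: 25.0
```

>>> send_rows --targets '[{"translation": [0,0,0],"spin": -5.4,"jaw": 0.25},{"translation": [0,0,0],"spin": -5.4,"jaw": 0.25},{"translation": [0,0,0],"spin": -5.4,"jaw": 0.25},{"translation": [0,0,0],"spin": -5.4,"jaw": 0.25},{"translation": [0,0,0],"spin": -5.4,"jaw": 0.25}]'

```text
time: 15.95
tool_pos: [0.5633, 0.088, 0.2472]
tool_rot: [-3.142, 0.0, 1.46]
contact_force: [-0.2, -0.4, -2.1]
opening: 0.0359
grip_force: 25.0
```

```bash
python3 - <<'E'
from h import *
goto(.5642,.0877,.0664,83.7)
E
```

```text
pos [0.5633 0.088  0.2472] yaw 83.6 shift [-0.02  0.09 18.08] spin -0.1 t 15.9
```

>>> send_rows --targets '[{"translation": [0,0.1,4],"spin": 0,"jaw": 0.25},{"translation": [0,0.1,8],"spin": 0,"jaw": 0.25},{"translation": [0,0.1,12],"spin": 0,"jaw": 0.25},{"translation": [0,0.1,14],"spin": 0,"jaw": 0.25},{"translation": [0,0.1,15],"spin": 0,"jaw": 0.25}]'

```text
time: 16.45
tool_pos: [0.5632, 0.0878, 0.0949]
tool_rot: [-3.138, 0.001, 1.46]
contact_force: [0.1, -0.3, -2.5]
opening: 0.0362
grip_force: 25.0
```

>>> send_rows --targets '[{"translation": [0,0,1],"spin": 0,"jaw": 0.25},{"translation": [0,0,2],"spin": 0,"jaw": 0.25},{"translation": [0,0,2.7],"spin": 0,"jaw": 0.25},{"translation": [0,0,2.9],"spin": 0,"jaw": 0.25},{"translation": [0,0,2.9],"spin": 0,"jaw": 0.25}]'

```text
time: 16.95
tool_pos: [0.5645, 0.0879, 0.0683]
tool_rot: [3.141, 0.0, 1.461]
contact_force: [0.7, 0.1, -3.0]
opening: 0.0356
grip_force: 25.0
```

>>> send_rows --targets '[{"translation": [0,0,0.1],"spin": 0,"jaw": 0.25},{"translation": [0,0,0.2],"spin": 0,"jaw": 0.25},{"translation": [0,0,0.2],"spin": 0,"jaw": 0.25},{"translation": [0,0,0.2],"spin": 0,"jaw": 0.25},{"translation": [0,0,0.2],"spin": 0,"jaw": 0.25}]'

```text
time: 17.45
tool_pos: [0.5647, 0.0879, 0.0665]
tool_rot: [3.141, -0.0, 1.461]
contact_force: [-0.1, -0.2, -0.9]
opening: 0.0358
grip_force: 25.0
```

>>> send_rows --targets '[{"translation": [0,0,0.1],"spin": 0,"jaw": 0.25},{"translation": [0,0,0.1],"spin": 0,"jaw": 0.25},{"translation": [0,0,0.1],"spin": 0,"jaw": 0.25},{"translation": [0,0,0.1],"spin": 0,"jaw": 0.25},{"translation": [0,0,0.1],"spin": 0,"jaw": 0.25}]'

```text
time: 17.95
tool_pos: [0.5647, 0.0879, 0.0665]
tool_rot: [3.14, -0.0, 1.461]
contact_force: [-2.1, -0.9, 7.8]
opening: 0.0359
grip_force: 25.0
```

Post_100 is in contact. I'll release it and go to post_75.

>>> send_rows --targets '[{"translation": [0,0,0],"spin": 0,"jaw": 0.7},{"translation": [0,0,0],"spin": 0,"jaw": 0.7},{"translation": [0,0,0],"spin": 0,"jaw": 0.7},{"translation": [0,0,0],"spin": 0,"jaw": 0.7},{"translation": [0,0,0],"spin": 0,"jaw": 0.7}]'

```text
time: 18.45
tool_pos: [0.5643, 0.0879, 0.065]
tool_rot: [-3.141, 0.0, 1.461]
contact_force: [0.8, 0.7, 0.5]
opening: 0.064
grip_force: 0.0
```

>>> send_rows --targets '[{"translation": [0,0,-2],"spin": 0,"jaw": 0.7},{"translation": [0,0,-6],"spin": 0,"jaw": 0.7},{"translation": [0,0,-11],"spin": 0,"jaw": 0.7},{"translation": [0,0,-15],"spin": 0,"jaw": 0.7},{"translation": [0,0,-19],"spin": 0,"jaw": 0.7}]'

```text
time: 18.95
tool_pos: [0.5642, 0.0879, 0.2572]
tool_rot: [3.141, -0.0, 1.461]
contact_force: [0.8, -0.8, 0.2]
opening: 0.0638
grip_force: 0.0
```

>>> send_rows --targets '[{"translation": [-3,0.5,0],"spin": 0,"jaw": 0.7},{"translation": [-7,1.5,0],"spin": 0,"jaw": 0.7},{"translation": [-11,2.5,0],"spin": 0,"jaw": 0.7},{"translation": [-15,3.5,0],"spin": 0,"jaw": 0.7},{"translation": [-19,4.3,0],"spin": 0,"jaw": 0.7}]'

```text
time: 19.45
tool_pos: [0.5863, -0.1072, 0.2551]
tool_rot: [3.142, 0.0, 1.461]
contact_force: [-0.0, -0.1, 0.0]
opening: 0.0644
grip_force: 0.0
```

>>> send_rows --targets '[{"translation": [-4,1,0],"spin": 0,"jaw": 0.7},{"translation": [-8,2,0],"spin": 0,"jaw": 0.7},{"translation": [-12,3,0],"spin": 0,"jaw": 0.7},{"translation": [-15,4,0],"spin": 0,"jaw": 0.7},{"translation": [-18,4.3,0],"spin": 0,"jaw": 0.7}]'

```text
time: 19.95
tool_pos: [0.6094, -0.291, 0.2546]
tool_rot: [-3.141, -0.0, 1.46]
contact_force: [0.9, 0.2, 0.8]
opening: 0.0645
grip_force: 0.0
```

>>> send_rows --targets '[{"translation": [-0.7,0,0],"spin": 8,"jaw": 0.7},{"translation": [-0.7,0,0],"spin": 16,"jaw": 0.7},{"translation": [-0.7,0,0],"spin": 24,"jaw": 0.7},{"translation": [-0.7,0,0],"spin": 24.8,"jaw": 0.7},{"translation": [-0.7,0,0],"spin": 24.8,"jaw": 0.7}]'

```text
time: 20.45
tool_pos: [0.6084, -0.2962, 0.255]
tool_rot: [-3.141, 0.0, 1.031]
contact_force: [-0.7, -0.4, 0.8]
opening: 0.064
grip_force: 0.0
```

```bash
cat >> h.py <<'E'
def clear(X,d,c,yaw,zlo,keep):
    """points above zlo under gripper body (95x37.5 half) with margin printed"""
    a=np.radians(yaw);D=X[...,:2]-np.array(c)
    u=abs(D@np.array([np.sin(a),-np.cos(a)]));v=abs(D@np.array([np.cos(a),np.sin(a)]))
    m=(d>0)&(X[...,2]>zlo)&(X[...,2]<.2)&(np.hypot(D[...,0],D[...,1])>keep)
    e=np.maximum(u-.095,v-.0375)[m]
    print('yaw',yaw,'min body margin mm',(np.sort(e)[:300:60]*1000).round(1))
E
python3 - <<'E'
from h import *
p,d,X=posts(zs=(.075,),save="w5");goto(.6093,-.296,.033,58.9)
f=np.load("scene0.npz");g=np.load("side0.npz");w=np.load("w3.npz")
for n,XX,dd in(("wrist",X,d),("scene",f['X'],f['d']),("side",g['X'],g['d'])):
    print(n)
    for y in(58.9,148.9): clear(XX,dd,(.6093,-.296),y,.085,.04)
E
```

```text
0.075 c [ 609.3 -296.2] size [35.9 36. ] ang 58.4 z 0.0735 px [322 180]
pos [ 0.6085 -0.2961  0.2551] yaw 59.1 shift [ 0.05  0.07 22.21] spin 0.2 t 20.5
wrist
yaw 58.9 min body margin mm [29.7 34.9 37.2 38.8 40. ]
yaw 148.9 min body margin mm [11.9 40.8 83.7 84.7 86. ]
scene
yaw 58.9 min body margin mm [33.2 52.6 58.2 60.7 63.9]
yaw 148.9 min body margin mm [ 9.9 46.4 53.7 61.7 71. ]
side
yaw 58.9 min body margin mm [54.3 65.9 70.7 73.7 76.5]
yaw 148.9 min body margin mm [13.9 45.3 52.1 57.9 71. ]
```

>>> send_rows --targets '[{"translation": [0.1,0.1,4],"spin": 0.4,"jaw": 0.7},{"translation": [0.1,0.1,8],"spin": 0.4,"jaw": 0.7},{"translation": [0.1,0.1,12],"spin": 0.4,"jaw": 0.7},{"translation": [0.1,0.1,15],"spin": 0.4,"jaw": 0.7},{"translation": [0.1,0.1,16],"spin": 0.4,"jaw": 0.7}]'

```text
time: 21.0
tool_pos: [0.6081, -0.2946, 0.0913]
tool_rot: [-3.135, -0.0, 1.023]
contact_force: [0.2, 0.6, 0.5]
opening: 0.0642
grip_force: 0.0
```

>>> send_rows --targets '[{"translation": [0,0,2],"spin": 0,"jaw": 0.7},{"translation": [0,0,4],"spin": 0,"jaw": 0.7},{"translation": [0,0,5.5],"spin": 0,"jaw": 0.7},{"translation": [0,0,6.2],"spin": 0,"jaw": 0.7},{"translation": [0,0,6.2],"spin": 0,"jaw": 0.7}]'

```text
time: 21.5
tool_pos: [0.6097, -0.2958, 0.0328]
tool_rot: [-3.141, 0.0, 1.022]
contact_force: [-0.3, 0.1, 0.2]
opening: 0.0644
grip_force: 0.0
```

>>> send_rows --targets '[{"translation": [0,0,0],"spin": 0,"jaw": 0.25},{"translation": [0,0,0],"spin": 0,"jaw": 0.25},{"translation": [0,0,0],"spin": 0,"jaw": 0.25},{"translation": [0,0,0],"spin": 0,"jaw": 0.25},{"translation": [0,0,0],"spin": 0,"jaw": 0.25}]'

```text
time: 22.0
tool_pos: [0.6101, -0.2961, 0.0338]
tool_rot: [3.141, 0.0, 1.021]
contact_force: [0.5, 0.1, 2.2]
opening: 0.0357
grip_force: 25.0
```

>>> send_rows --targets '[{"translation": [0,0,0],"spin": 0,"jaw": 0.25},{"translation": [0,0,0],"spin": 0,"jaw": 0.25},{"translation": [0,0,0],"spin": 0,"jaw": 0.25},{"translation": [0,0,0],"spin": 0,"jaw": 0.25},{"translation": [0,0,0],"spin": 0,"jaw": 0.25}]'

```text
time: 22.5
tool_pos: [0.6101, -0.2961, 0.0338]
tool_rot: [3.141, 0.0, 1.021]
contact_force: [0.5, -0.1, 5.7]
opening: 0.036
grip_force: 25.0
```

>>> send_rows --targets '[{"translation": [0,0,-1],"spin": 0,"jaw": 0.25},{"translation": [0,0,-5],"spin": 0,"jaw": 0.25},{"translation": [0,0,-10],"spin": 0,"jaw": 0.25},{"translation": [0,0,-15],"spin": 0,"jaw": 0.25},{"translation": [0,0,-19],"spin": 0,"jaw": 0.25}]'

```text
time: 23.0
tool_pos: [0.6099, -0.2959, 0.2265]
tool_rot: [3.14, 0.0, 1.021]
contact_force: [1.0, -0.5, -1.3]
opening: 0.0359
grip_force: 25.0
```

>>> send_rows --targets '[{"translation": [3,-2,0],"spin": 0,"jaw": 0.25},{"translation": [6.5,-4.5,0],"spin": 0,"jaw": 0.25},{"translation": [10,-7,0],"spin": 0,"jaw": 0.25},{"translation": [13,-9.5,0],"spin": 0,"jaw": 0.25},{"translation": [16,-12,0],"spin": 0,"jaw": 0.25}]'

```text
time: 23.5
tool_pos: [0.5903, -0.0951, 0.2231]
tool_rot: [-3.141, 0.0, 1.021]
contact_force: [0.7, 0.0, -2.0]
opening: 0.0361
grip_force: 25.0
```

>>> send_rows --targets '[{"translation": [4,-3,0],"spin": 0,"jaw": 0.25},{"translation": [8,-6,0],"spin": 0,"jaw": 0.25},{"translation": [11,-8,0],"spin": 0,"jaw": 0.25},{"translation": [14,-10,0],"spin": 0,"jaw": 0.25},{"translation": [16,-12,0],"spin": 0,"jaw": 0.25}]'

```text
time: 24.0
tool_pos: [0.5719, 0.1046, 0.223]
tool_rot: [-3.141, 0.0, 1.022]
contact_force: [0.6, 1.1, -0.9]
opening: 0.0358
grip_force: 25.0
```

>>> send_rows --targets '[{"translation": [2,-1.4,0],"spin": -8,"jaw": 0.25},{"translation": [4.2,-2.7,0],"spin": -16,"jaw": 0.25},{"translation": [4.2,-2.7,0],"spin": -24,"jaw": 0.25},{"translation": [4.2,-2.7,0],"spin": -25.2,"jaw": 0.25},{"translation": [4.2,-2.7,0],"spin": -25.2,"jaw": 0.25}]'

```text
time: 24.5
tool_pos: [0.5711, 0.152, 0.223]
tool_rot: [-3.141, 0.0, 1.458]
contact_force: [-0.0, 0.0, -1.5]
opening: 0.0359
grip_force: 25.0
```

```bash
python3 - <<'E'
from h import *
goto(.5713,.152,.0418,83.7)
E
```

```text
pos [0.5711 0.152  0.223 ] yaw 83.5 shift [1.000e-02 3.000e-02 1.812e+01] spin -0.2 t 24.5
```

>>> send_rows --targets '[{"translation": [0,0,4],"spin": 0,"jaw": 0.25},{"translation": [0,0,8],"spin": 0,"jaw": 0.25},{"translation": [0,0,12],"spin": 0,"jaw": 0.25},{"translation": [0,0,14],"spin": 0,"jaw": 0.25},{"translation": [0,0,15],"spin": 0,"jaw": 0.25}]'

```text
time: 25.0
tool_pos: [0.5701, 0.1513, 0.0708]
tool_rot: [-3.138, 0.001, 1.457]
contact_force: [1.2, -0.1, -2.1]
opening: 0.0359
grip_force: 25.0
```

>>> send_rows --targets '[{"translation": [0,0,1],"spin": 0,"jaw": 0.25},{"translation": [0,0,2],"spin": 0,"jaw": 0.25},{"translation": [0,0,2.7],"spin": 0,"jaw": 0.25},{"translation": [0,0,3],"spin": 0,"jaw": 0.25},{"translation": [0,0,3],"spin": 0,"jaw": 0.25}]'

```text
time: 25.5
tool_pos: [0.5714, 0.1523, 0.0432]
tool_rot: [3.141, 0.0, 1.461]
contact_force: [0.3, -0.4, -0.5]
opening: 0.0361
grip_force: 25.0
```

>>> send_rows --targets '[{"translation": [0,0,0.1],"spin": 0,"jaw": 0.25},{"translation": [0,0,0.2],"spin": 0,"jaw": 0.25},{"translation": [0,0,0.2],"spin": 0,"jaw": 0.25},{"translation": [0,0,0.2],"spin": 0,"jaw": 0.25},{"translation": [0,0,0.2],"spin": 0,"jaw": 0.25}]'

```text
time: 26.0
tool_pos: [0.5717, 0.1523, 0.0418]
tool_rot: [3.14, -0.0, 1.461]
contact_force: [0.2, -0.2, 3.0]
opening: 0.0356
grip_force: 25.0
```

>>> send_rows --targets '[{"translation": [0,0,0],"spin": 0,"jaw": 0.7},{"translation": [0,0,0],"spin": 0,"jaw": 0.7},{"translation": [0,0,0],"spin": 0,"jaw": 0.7},{"translation": [0,0,0],"spin": 0,"jaw": 0.7},{"translation": [0,0,0],"spin": 0,"jaw": 0.7}]'

```text
time: 26.5
tool_pos: [0.5713, 0.1522, 0.0411]
tool_rot: [-3.141, 0.0, 1.461]
contact_force: [0.4, 0.1, -0.6]
opening: 0.0637
grip_force: 0.0
```

>>> send_rows --targets '[{"translation": [0,0,-2],"spin": 0,"jaw": 0.7},{"translation": [0,0,-6],"spin": 0,"jaw": 0.7},{"translation": [0,0,-11],"spin": 0,"jaw": 0.7},{"translation": [0,0,-16],"spin": 0,"jaw": 0.7},{"translation": [0,0,-21],"spin": 0,"jaw": 0.7}]'

```text
time: 27.0
tool_pos: [0.5709, 0.1522, 0.2532]
tool_rot: [3.142, 0.0, 1.461]
contact_force: [1.0, -0.2, 0.1]
opening: 0.0642
grip_force: 0.0
```

>>> send_rows --targets '[{"translation": [-3,-0.5,0],"spin": 0,"jaw": 0.7},{"translation": [-7,-1,0],"spin": 0,"jaw": 0.7},{"translation": [-11,-2,0],"spin": 0,"jaw": 0.7},{"translation": [-15,-3,0],"spin": 0,"jaw": 0.7},{"translation": [-19,-4,0],"spin": 0,"jaw": 0.7}]'

```text
time: 27.5
tool_pos: [0.5099, -0.0335, 0.2512]
tool_rot: [3.141, 0.0, 1.461]
contact_force: [0.7, -1.1, 0.3]
opening: 0.0644
grip_force: 0.0
```

>>> send_rows --targets '[{"translation": [-4,-1,0],"spin": 0,"jaw": 0.7},{"translation": [-8,-2,0],"spin": 0,"jaw": 0.7},{"translation": [-12,-3,0],"spin": 0,"jaw": 0.7},{"translation": [-16,-4,0],"spin": 0,"jaw": 0.7},{"translation": [-19.5,-4,0],"spin": 0,"jaw": 0.7}]'

```text
time: 28.0
tool_pos: [0.4482, -0.2232, 0.2515]
tool_rot: [-3.142, 0.0, 1.46]
contact_force: [0.8, -0.6, -1.0]
opening: 0.0642
grip_force: 0.0
```

>>> send_rows --targets '[{"translation": [0,0,0],"spin": 8.5,"jaw": 0.7},{"translation": [0,0,0],"spin": 8.7,"jaw": 0.7},{"translation": [0,0,0],"spin": 8.7,"jaw": 0.7},{"translation": [0,0,0],"spin": 8.7,"jaw": 0.7},{"translation": [0,0,0],"spin": 8.7,"jaw": 0.7}]'

```text
time: 28.5
tool_pos: [0.4498, -0.2209, 0.2513]
tool_rot: [3.141, 0.0, 1.312]
contact_force: [-0.6, 0.3, -0.7]
opening: 0.0643
grip_force: 0.0
```

```bash
python3 - <<'E'
from h import *
p,d,X=posts(zs=(.05,),save="w6");goto(.45,-.2215,.016,75)
f=np.load("scene0.npz");g=np.load("side0.npz");w=np.load("w2.npz") if 0 else np.load("w3.npz")
for n,XX,dd in(("wrist",X,d),("w3",w['X'],w['d']),("side",g['X'],g['d'])):
    print(n)
    for y in(75,165): clear(XX,dd,(.45,-.2215),y,.07,.035)
E
```

```text
0.05 c [ 449.6 -221.2] size [35.5 36. ] ang 75.1 z 0.0485 px [322 177]
pos [ 0.4498 -0.221   0.2513] yaw 75.1 shift [-0.04  0.03 23.53] spin 0.1 t 28.6
wrist
yaw 75 min body margin mm [-21.3 -17.6 -14.8 -12.8 -11. ]
yaw 165 min body margin mm [16.9 19.2 20.8 22.1 23.2]
w3
yaw 75 min body margin mm [20.5 33.4 38.5 44.  47.6]
yaw 165 min body margin mm [-12.1  -8.4  -7.   -6.5  -5.7]
side
yaw 75 min body margin mm [-22.5  -5.4   7.9  40.3  53.2]
yaw 165 min body margin mm [-22.8  -4.4   6.3  15.6  19.5]
```

View pics/w6.png

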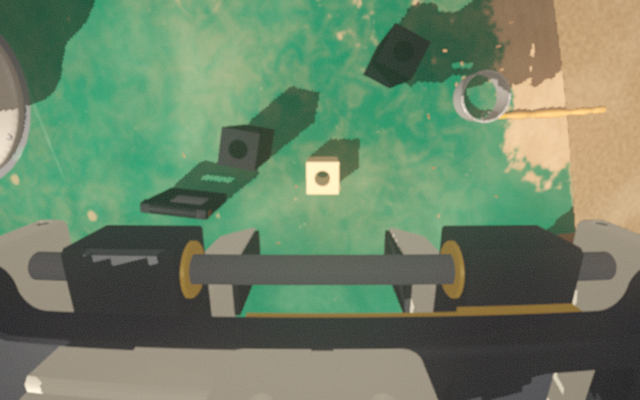

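The view shows post_50 at (322, 177), with the black decoys to its left: post at (245, 147) and handle at (185, 200). Gripping with the jaw along world y leaves 17 mm clear of them, so I'll spin to -15°, which also keeps the camera on the empty side.

>>> send_rows --targets '[{"translation": [0,0,0],"spin": 8,"jaw": 0.7},{"translation": [0,0,0],"spin": 16,"jaw": 0.7},{"translation": [0,0,0],"spin": 24,"jaw": 0.7},{"translation": [0,0,0],"spin": 32,"jaw": 0.7},{"translation": [0,0,0],"spin": 40,"jaw": 0.7}]'

```text
time: 29.05
tool_pos: [0.4497, -0.2212, 0.2512]
tool_rot: [3.142, -0.0, 0.607]
contact_force: [1.2, 0.6, 0.4]
opening: 0.0645
grip_force: 0.0
```

>>> send_rows --targets '[{"translation": [0,0,0],"spin": 8,"jaw": 0.7},{"translation": [0,0,0],"spin": 16,"jaw": 0.7},{"translation": [0,0,0],"spin": 24,"jaw": 0.7},{"translation": [0,0,0],"spin": 32,"jaw": 0.7},{"translation": [0,0,0],"spin": 40,"jaw": 0.7}]'

```text
time: 29.55
tool_pos: [0.4497, -0.2212, 0.2513]
tool_rot: [3.141, -0.0, -0.091]
contact_force: [-0.1, -0.5, 0.5]
opening: 0.0641
grip_force: 0.0
```

>>> send_rows --targets '[{"translation": [0,0,2],"spin": 8,"jaw": 0.7},{"translation": [0,0,5],"spin": 10,"jaw": 0.7},{"translation": [0,0,8],"spin": 10,"jaw": 0.7},{"translation": [0,0,10],"spin": 10,"jaw": 0.7},{"translation": [0,0,10],"spin": 10,"jaw": 0.7}]'

```text
time: 30.05
tool_pos: [0.4482, -0.2203, 0.1488]
tool_rot: [-3.14, 0.005, -0.26]
contact_force: [0.2, -0.3, 0.3]
opening: 0.0647
grip_force: 0.0
```

```bash
python3 - <<'E'
from h import *
p,d,X=posts(zs=(.05,));goto(.45,-.2215,.016,-15)
E
```

```text
0.05 c [ 527.9 -461.2] size [49.2 36. ] ang 80.4 z 0.0461 px [602  18]
0.05 c [ 449.5 -221.1] size [35.7 37. ] ang 75.8 z 0.0486 px [323 195]
pos [ 0.4492 -0.221   0.1506] yaw -14.9 shift [ 0.12  0.04 13.46] spin 0.1 t 30.1
```

>>> send_rows --targets '[{"translation": [0,0,3],"spin": 0,"jaw": 0.7},{"translation": [0,0,7],"spin": 0,"jaw": 0.7},{"translation": [0,0,10.5],"spin": 0,"jaw": 0.7},{"translation": [0,0,12.5],"spin": 0,"jaw": 0.7},{"translation": [0,0,13.4],"spin": 0,"jaw": 0.7}]'

```text
time: 30.6
tool_pos: [0.4498, -0.2216, 0.0167]
tool_rot: [-3.142, 0.0, -0.261]
contact_force: [0.9, 0.2, -0.2]
opening: 0.064
grip_force: 0.0
```

>>> send_rows --targets '[{"translation": [0,0,0],"spin": 0,"jaw": 0.25},{"translation": [0,0,0],"spin": 0,"jaw": 0.25},{"translation": [0,0,0],"spin": 0,"jaw": 0.25},{"translation": [0,0,0],"spin": 0,"jaw": 0.25},{"translation": [0,0,0],"spin": 0,"jaw": 0.25}]'

```text
time: 31.1
tool_pos: [0.4502, -0.2221, 0.0183]
tool_rot: [3.141, -0.002, -0.262]
contact_force: [-1.7, 0.5, 6.6]
opening: 0.0361
grip_force: 25.0
```

>>> send_rows --targets '[{"translation": [0,0,0],"spin": 0,"jaw": 0.25},{"translation": [0,0,0],"spin": 0,"jaw": 0.25},{"translation": [0,0,0],"spin": 0,"jaw": 0.25},{"translation": [0,0,0],"spin": 0,"jaw": 0.25},{"translation": [0,0,0],"spin": 0,"jaw": 0.25}]'

```text
time: 31.6
tool_pos: [0.4502, -0.2221, 0.0183]
tool_rot: [3.141, -0.002, -0.262]
contact_force: [-0.3, -0.4, 7.5]
opening: 0.0359
grip_force: 25.0
```

>>> send_rows --targets '[{"translation": [0,0,-1],"spin": 0,"jaw": 0.25},{"translation": [0,0,-5],"spin": 0,"jaw": 0.25},{"translation": [0,0,-10],"spin": 0,"jaw": 0.25},{"translation": [0,0,-15],"spin": 0,"jaw": 0.25},{"translation": [0,0,-20],"spin": 0,"jaw": 0.25}]'

```text
time: 32.1
tool_pos: [0.449, -0.2212, 0.2198]
tool_rot: [3.142, -0.0, -0.262]
contact_force: [1.7, -0.3, -1.5]
opening: 0.0359
grip_force: 25.0
```

>>> send_rows --targets '[{"translation": [0,-3,-2],"spin": 0,"jaw": 0.25},{"translation": [0,-7,-2],"spin": 0,"jaw": 0.25},{"translation": [0.2,-11,-2],"spin": 0,"jaw": 0.25},{"translation": [0.4,-15,-2],"spin": 0,"jaw": 0.25},{"translation": [0.5,-19,-2],"spin": 0,"jaw": 0.25}]'

```text
time: 32.6
tool_pos: [0.5035, -0.0378, 0.2379]
tool_rot: [3.142, -0.001, -0.262]
contact_force: [0.9, -0.1, -1.0]
opening: 0.0355
grip_force: 25.0
```

>>> send_rows --targets '[{"translation": [0,-4,0],"spin": 0,"jaw": 0.25},{"translation": [0,-8,0],"spin": 0,"jaw": 0.25},{"translation": [0.2,-12,0],"spin": 0,"jaw": 0.25},{"translation": [0.4,-16,0],"spin": 0,"jaw": 0.25},{"translation": [0.5,-19,0],"spin": 0,"jaw": 0.25}]'

```text
time: 33.1
tool_pos: [0.5575, 0.1452, 0.2377]
tool_rot: [-3.141, -0.0, -0.261]
contact_force: [-0.3, -0.9, -0.9]
opening: 0.0357
grip_force: 25.0
```

>>> send_rows --targets '[{"translation": [0,-3,0],"spin": -8,"jaw": 0.25},{"translation": [0,-6,0],"spin": -16,"jaw": 0.25},{"translation": [0,-7.6,0],"spin": -24,"jaw": 0.25},{"translation": [0,-7.6,0],"spin": -32,"jaw": 0.25},{"translation": [0,-7.6,0],"spin": -40,"jaw": 0.25}]'

```text
time: 33.6
tool_pos: [0.5768, 0.2169, 0.2374]
tool_rot: [-3.142, 0.001, 0.443]
contact_force: [0.8, -0.2, -1.2]
opening: 0.0355
grip_force: 25.0
```

>>> send_rows --targets '[{"translation": [0,0,0],"spin": -8,"jaw": 0.25},{"translation": [0,0,0],"spin": -16,"jaw": 0.25},{"translation": [0,0,0],"spin": -24,"jaw": 0.25},{"translation": [0,0,0],"spin": -32,"jaw": 0.25},{"translation": [0,0,0],"spin": -40,"jaw": 0.25}]'

```text
time: 34.1
tool_pos: [0.5768, 0.2162, 0.2376]
tool_rot: [-3.141, 0.0, 1.14]
contact_force: [-1.0, -0.8, -1.1]
opening: 0.0358
grip_force: 25.0
```

>>> send_rows --targets '[{"translation": [0,0,0],"spin": -8,"jaw": 0.25},{"translation": [0,0,0],"spin": -16,"jaw": 0.25},{"translation": [0,0,0],"spin": -18.7,"jaw": 0.25},{"translation": [0,0,0],"spin": -18.7,"jaw": 0.25},{"translation": [0,0,0],"spin": -18.7,"jaw": 0.25}]'

```text
time: 34.6
tool_pos: [0.577, 0.2162, 0.2375]
tool_rot: [-3.142, 0.0, 1.459]
contact_force: [1.3, 0.2, -0.7]
opening: 0.0359
grip_force: 25.0
```

```bash
python3 - <<'E'
from h import *
goto(.5784,.2163,.0263,83.7)
E
```

```text
pos [0.577  0.2162 0.2375] yaw 83.6 shift [ 0.03  0.14 21.12] spin -0.1 t 34.6
```

>>> send_rows --targets '[{"translation": [0,0.1,4],"spin": 0,"jaw": 0.25},{"translation": [0,0.1,8],"spin": 0,"jaw": 0.25},{"translation": [0,0.1,12],"spin": 0,"jaw": 0.25},{"translation": [0,0.1,16],"spin": 0,"jaw": 0.25},{"translation": [0,0.1,18],"spin": 0,"jaw": 0.25}]'

```text
time: 35.1
tool_pos: [0.5762, 0.2156, 0.0536]
tool_rot: [-3.136, 0.002, 1.459]
contact_force: [0.7, -0.6, -0.2]
opening: 0.0362
grip_force: 25.0
```

>>> send_rows --targets '[{"translation": [0,0,1],"spin": 0,"jaw": 0.25},{"translation": [0,0,2],"spin": 0,"jaw": 0.25},{"translation": [0,0,2.7],"spin": 0,"jaw": 0.25},{"translation": [0,0,3],"spin": 0,"jaw": 0.25},{"translation": [0,0,3],"spin": 0,"jaw": 0.25}]'

```text
time: 35.6
tool_pos: [0.5785, 0.2162, 0.0276]
tool_rot: [3.141, -0.0, 1.461]
contact_force: [-0.5, -0.0, -0.6]
opening: 0.036
grip_force: 25.0
```

>>> send_rows --targets '[{"translation": [0,0,0.1],"spin": 0,"jaw": 0.25},{"translation": [0,0,0.2],"spin": 0,"jaw": 0.25},{"translation": [0,0,0.2],"spin": 0,"jaw": 0.25},{"translation": [0,0,0.2],"spin": 0,"jaw": 0.25},{"translation": [0,0,0.2],"spin": 0,"jaw": 0.25}]'

```text
time: 36.1
tool_pos: [0.5788, 0.2162, 0.0264]
tool_rot: [3.14, -0.0, 1.461]
contact_force: [-0.6, -0.5, 6.5]
opening: 0.0357
grip_force: 25.0
```

In contact. I'll release it, retreat, and check all four from above.

>>> send_rows --targets '[{"translation": [0,0,0],"spin": 0,"jaw": 0.7},{"translation": [0,0,0],"spin": 0,"jaw": 0.7},{"translation": [0,0,0],"spin": 0,"jaw": 0.7},{"translation": [0,0,0],"spin": 0,"jaw": 0.7},{"translation": [0,0,0],"spin": 0,"jaw": 0.7}]'

```text
time: 36.6
tool_pos: [0.5782, 0.2161, 0.025]
tool_rot: [-3.141, 0.0, 1.461]
contact_force: [-0.2, -0.6, -0.5]
opening: 0.0635
grip_force: 0.0
```

>>> send_rows --targets '[{"translation": [0,0,-2],"spin": 0,"jaw": 0.7},{"translation": [0,0,-6],"spin": 0,"jaw": 0.7},{"translation": [0,0,-11],"spin": 0,"jaw": 0.7},{"translation": [0,0,-16],"spin": 0,"jaw": 0.7},{"translation": [0,0,-21],"spin": 0,"jaw": 0.7}]'

```text
time: 37.1
tool_pos: [0.5779, 0.2161, 0.2371]
tool_rot: [-3.142, 0.0, 1.461]
contact_force: [1.3, -0.1, 0.1]
opening: 0.0644
grip_force: 0.0
```

>>> send_rows --targets '[{"translation": [-4,0,-2],"spin": 0,"jaw": 0.7},{"translation": [-8,-1,-4],"spin": 0,"jaw": 0.7},{"translation": [-12,-2,-6],"spin": 0,"jaw": 0.7},{"translation": [-16,-2,-8],"spin": 0,"jaw": 0.7},{"translation": [-20,-2,-9],"spin": 0,"jaw": 0.7}]'

```text
time: 37.6
tool_pos: [0.5362, 0.0182, 0.3273]
tool_rot: [3.138, 0.0, 1.461]
contact_force: [1.6, 0.3, -0.2]
opening: 0.064
grip_force: 0.0
```

```bash
python3 - <<'E'
from h import *
p,d,X=posts(zs=(.133,.108,.083,.058),save="w7",tol=.006)
p,d,C=shot("scene");cv2.imwrite("pics/scene1.png",p[...,::-1])
E
```

```text
0.133 c [557.2  24.1] size [35.8 35.1] ang 83.9 z 0.1314 px [340 170]
0.108 c [564.3  88.3] size [36.1 35. ] ang 83.8 z 0.1065 px [339 110]
0.083 c [571.8 152.2] size [35.9 35.8] ang 83.6 z 0.0815 px [339  53]
```

View pics/scene1.png

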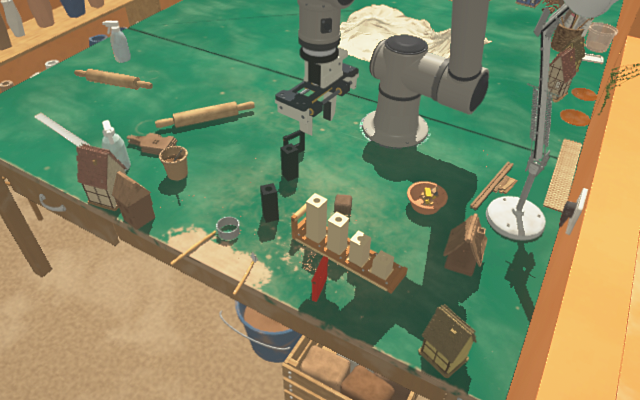

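View pics/w7.png

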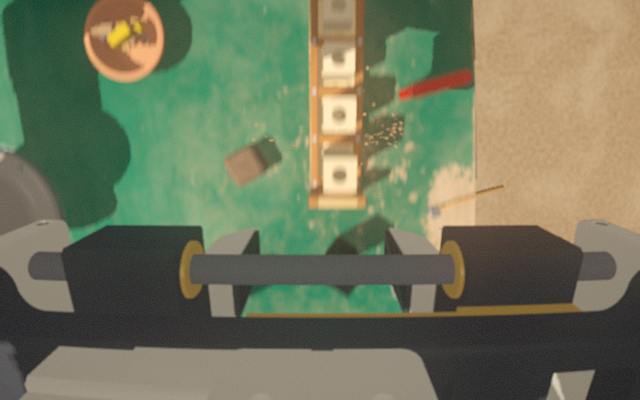

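All four posts stand in the rack, stepping down from the handle: (316, 218), (337, 233), (359, 247) and (382, 265) in the scene view. The cutter, beaker, lump and cottage haven't moved.

>>> send_rows --targets '[{"translation": [0,0,0],"spin": 0,"jaw": 0.7},{"translation": [0,0,0],"spin": 0,"jaw": 0.7},{"translation": [0,0,0],"spin": 0,"jaw": 0.7},{"translation": [0,0,0],"spin": 0,"jaw": 0.7},{"translation": [0,0,0],"spin": 0,"jaw": 0.7}]'

```text
time: 38.2
tool_pos: [0.5364, 0.0203, 0.3249]
tool_rot: [-3.141, 0.0, 1.462]
contact_force: [0.6, 0.5, -0.8]
opening: 0.0643
grip_force: 0.0
```

```bash
python3 -c "
from cell import job
print(job.hand_in())"
```

```text
the job is handed in; nothing more can be done
None
```

All four posts stand upright in the rack, stepping down 125, 100, 75, 50 from the wooden handle, each set on its pocket floor before release, and the job is handed in at about 38 s; the hand-in returned no verdict.

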